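# Shift the microplate shaker out of park into slow back-and-forth

## Robot

A 6-joint arm with a two-finger parallel gripper is mounted at the origin on the work surface. World frame = base frame: x ahead of the robot, y to its left, z up, the work surface at z = 0. Lengths are in m, angles in rad, forces in N, time in s.
With the tool pointing down it reaches from about 0.4 to 0.925 m from the base axis. Payload 3.4 kg.
Tool frame: the origin (TCP) lies on the centre line of the jaws, within the pads' length; the fingertips stand 25 mm ahead of it and the grasp point (between the pads) lies 6 mm ahead of it; z points along the fingers, y is the direction in which the jaws open and shut (so a half turn about z gives the same grasp; the last joint's range is limited). The gripper opens to 85 mm and grips with 20 to 120 N. Pads are 22 mm wide; open, the fingers measure 114 mm over their backs; the gripper's body (76 mm by 85 mm) begins 54 mm behind the grasp point. The pads swing forward as they close: fully open they stand 13 mm farther back than shut.
Start: joints at [-1.361, 0.307, 1.506, -0, 1.328, -0.073], TCP at [0.161, -0.552, 0.256] pointing down, gripper open.
Joint ranges: [-3.12, 3.12], [-1.05, 2.28], [0.14, 2.33], [-1.42, 4.57], [0.1, 2.73], [-2.68, 2.68]. Speed limits (rad/s): [2.57, 2.57, 3.14, 3.14, 3.14, 3.14].

## Interface

Orientations are given as [roll, pitch, yaw] about the fixed x, y, z axes, in that order (R = Rz(yaw) Ry(pitch) Rx(roll)).
In Python, from workcell import observe, read_camera, camera_info, finish_job gives the robot as it stands.
- The arm moves only by the shell command python3 -m inch 'ROWS' [FORCE]. ROWS is JSON, a list of rows, each an object of numbers: "rx", "ry", "rz": the turn, a rotation vector about the tool's x, y, z in rad; "x", "y", "z": the shift along the tool's x, y, z in mm; "gripper": the gripper's target within -1 to 1 (fully open at 1, half-way at 0, shut at -1). A call has 1 to 8 rows; each row is the pose to reach, as a shift and turn from the pose measured when the call began, along the tool's axes at that moment; what a row does not reach only later rows make up. A row lasts 1/8 s, in which the tool goes at most 62.5 mm and 10.7 degrees, less where a joint would pass 70% of its speed; a pose out of reach is approached as far as the arm can. A call with a gripper value outside its range is refused whole. The fingers move at their own pace and stop on an object; FORCE is the grip in N (left out, the last holds). Time passes only in rows, so rows that repeat a pose let the fingers close. It gives the time, the measured TCP pose, the force and the opening at its end, in the units of the state.
- observe(): the state, without advancing time (a new reading comes with each control period).
- read_camera(name): name is "scene" or "top" or "wrist"; returns the picture (420x560x3 uint8, blue, green, red); there is no depth.
- camera_info(name): a dict with "camera_matrix" (3x3 intrinsics, pixels), "k1" (the pictures are not rectified: a ray, as slopes to the right and down, at radius r is drawn at 1 + k1 r^2 times it, then the intrinsics apply), "xyz" and "attitude" of the camera in the world; the wrist camera has in their place "T_tool_cam" (4x4, takes a point from camera to tool coordinates, whose origin is the TCP and whose axes are the flange's). Camera axes: x right, y down, z forward; pixel columns grow to the right and rows downward; lengths in m; the calibration is good to about 2 mm. A picture is of the moment at which its call begins: read the wrist's pose just before it. camera_info takes no time and is no camera call.
- finish_job(): hands the job in, once; it reports no verdict.
The state is a dict: "clock": time; "qpos": joint angles; "joint_velocities": joint speeds; "effort": joint torques, N m; "ee_pos": TCP position; "eef_rot": TCP orientation; "contact_force": force on the tool from outside, world axes, zero at the start; "wrist_torque": the same for the moment, N m; "opening": finger opening in m.
Only numpy, scipy, OpenCV 4.12 (cv2) and the standard library are available. Lean on these libraries where they do the work, as an engineer would, in place of code of your own. Each camera call takes 0.05 s, during which the arm holds its last target.

## Task

The plate shaker's gear lever is parked in the short middle slot of its gate. With the fingertips, push the lever out to the cross channel, along it, and fully home into the slow back-and-forth slot: the front slot (one dot, on the keypad side) of the outer column whose plate behind the gate shows a straight double-headed arrow; leave it there and come away. Push only, never taking the knob between the fingers, do not run the lever into any other gear slot on the way, and leave everything else where it is.

Things in the scene. Friction and masses are not known exactly. Their poses are not given: they have to be found in the camera images.
- shaker: plate shaker, fixed: cream housing 365 mm deep, 330 wide, deck 115 mm above the bench. Origin on the bench below the gear gate's centre; x from the keypad front to the back (away from the robot, turned up to 0.3 rad), y to its left, z up. Front ends at x -100 mm; the platform with the well plates (up to 149 mm high) spans x 95 to 255 mm, all the width
- gate (a point): centre of the gear gate's top, 121 mm above the bench, axes as the shaker's. Steel plate 84 (x) by 110 mm (y), 6 thick, slots 14 mm wide: a cross channel along y at x 0; outer columns at y +28 and -28, each with a front slot (-x, one dot, slow) and a back slot (+x, two dots, fast); between them at y 0 a front slot only (padlock, park). Stem travel 22 mm each way from the channel
- pivot (a point): pivot of the gear lever, 33 mm above the bench, inside the housing under the gate's centre. The 9 mm stem tilts about it only where the gate is open (2.5 mm play each side, 4 mm at the knob): from park it stops on the channel's back edge, along the channel it stops at the outer columns. 2 to 4 N at the knob moves it; no spring, it stays where left; stops are firm
- knob (a point): centre of the lever's black ball knob, 32 mm diameter, 145 mm from the pivot. In the shaker's frame (x, y, z above the bench, mm): parked about -36, 0, 173; upright in the channel 0, 0, 178; in the channel at an outer column 0, +44 or -44, 171; fully home in an outer front slot -35, +44 or -44, 167
- gear_along (a joint): tilt of the lever to front and back, rad: 0 in the cross channel, negative to the shaker's front (keypad, -x); about -0.24 fully home in an outer front slot, -0.25 fully in park, +0.24 in a back slot
- gear_cross (a joint): tilt of the lever sideways, rad: 0 in the middle, positive to the shaker's left (+y); about +0.32 or -0.32 in the outer columns
- mark_arrows: aluminium plate 38 x 58 x 2 mm flat on the deck with a dark straight double-headed arrow, 40 mm long (back-and-forth motion); it lies behind one of the two outer columns of the gate, 66 mm in shaker x and either +36 or -36 mm in shaker y from the gate's centre, and marks the column on that side. Origin under its centre on the deck, axes as the shaker's
- mark_ring: the same plate with a dark ring, 28 mm across (orbital motion), behind the other outer column
- microplate_a: a 96-well plate, 128 x 86 x 14 mm, lying on the left half of the shaker's platform; origin under its centre
- microplate_b: a second 96-well plate, same size, on the right half of the platform; origin under its centre
- vial: a small amber capped vial, 26 mm across, 45 mm tall, standing on the shaker's deck to the left of the gate; origin under its centre
- jar: a white screw-top jar, 80 mm across, 130 mm tall, on the bench to the right of the shaker; origin under its centre
- tip_box: a clear box of pipette tips with yellow top, 88 x 123 x 62 mm, on the bench to the right of the shaker; origin under its centre
- tube_rack: a white rack of capped blood tubes, 100 x 170 mm, 86 mm tall, on the bench to the left of the shaker; origin under its centre
- marker: a marker pen, 135 mm long, 15 mm thick, lying on the bench in front of the shaker; origin under its middle

How it is judged:
On the way:
1. the lever stands in the cross channel opposite the column marked with the double-headed arrow (value of joint gear_along above -0.09 rad and y of knob in the frame of mark_arrows between -0.02 and 0.02 m), for 0.05 s.
At the end, for the whole second after the job is handed in: the lever rests in the front slot of the column marked with the double-headed arrow, tilted more than 0.205 rad to the front (within about 5 mm of the slot's end at the knob) (value of joint gear_along below -0.205 rad and y of knob in the frame of mark_arrows between -0.02 and 0.02 m and velocity of joint gear_along between -0.05 and 0.05 rad/s); the robot touches nothing.
It fails at once if the knob was between the fingers (grasp point within 20 mm of the knob's centre) (distance between the grasp point and knob below 0.02 m).
It fails at once if the lever was run into a back (fast) slot (value of joint gear_along above 0.12 rad).
It fails at once if the lever was run into the front slot of the ring (orbital) column (value of joint gear_along below -0.12 rad and y of knob in the frame of mark_ring between -0.02 and 0.02 m).
It fails at once if something else was lifted or shifted by more than 15 mm (distance of any of microplate_a, microplate_b, vial, jar, tip_box, tube_rack, marker from where it was at the start of the episode above 0.015 m).
It also fails if it takes over 48 s, if anything falls off the work surface, if the arm or the gripper's body presses on something with over 40 N, if the wrist force passes 120 N, or if a joint passes its speed limit or range.

## Working session

There is one attempt and no reset: what is moved stays moved. The work goes in short steps, Python scripts to look and compute and a shell command to move; the robot and the scene stay as the last step left them, time stands still between calls to the robot, and variables do not carry over. Pictures are saved under pics/ and viewed, and the job is handed in when it is done.

```bash
mkdir -p pics; ls
python3 - <<'E'
from workcell import observe, read_camera, camera_info
import cv2
for n in ["scene","top"]:
    cv2.imwrite(f"pics/{n}0.png",read_camera(n)); print(n,camera_info(n))
print(camera_info("wrist")); print(observe())
E
```

```text
pics
scene {'camera_matrix': array([[458.72483174,   0.        , 268.36480611],
       [  0.        , 458.72483174, 210.68494563],
       [  0.        ,   0.        ,   1.        ]]), 'k1': -0.15360485554439426, 'xyz': array([1.07459152, 0.80936421, 0.73920173]), 'attitude': array([-2.13564154,  0.01694692,  2.53825841])}
top {'camera_matrix': array([[446.70486061,   0.        , 279.25574395],
       [  0.        , 446.70486061, 206.13494971],
       [  0.        ,   0.        ,   1.        ]]), 'k1': -0.00914052253274832, 'xyz': array([0.35027181, 0.04256322, 1.23116973]), 'attitude': array([-2.96422164, -0.01516762, -1.55963672])}
{'camera_matrix': array([[299.18641686,   0.        , 280.44526153],
       [  0.        , 299.18641686, 209.05310752],
       [  0.        ,   0.        ,   1.        ]]), 'k1': 0.016798909640817334, 'T_tool_cam': array([[ 3.61882602e-04, -9.63954250e-01, -2.66067796e-01,
         6.77349794e-02],
       [ 9.99999703e-01,  1.67953182e-04,  7.51625391e-04,
        -3.65720148e-04],
       [-6.79845557e-04, -2.66067989e-01,  9.63954025e-01,
        -1.18063351e-01],
       [ 0.00000000e+00,  0.00000000e+00,  0.00000000e+00,
         1.00000000e+00]])}
{'clock': 0.1, 'qpos': array([-1.36048067e+00,  3.07499249e-01,  1.50752881e+00,  1.70241564e-05,
        1.32841473e+00, -7.35086022e-02]), 'joint_velocities': array([ 0.00124211, -0.00194528, -0.00258999, -0.00059785, -0.00116504,
        0.00088819]), 'effort': array([ 3.87168211e-04, -4.58528638e+01, -2.52607799e+01,  5.24165125e-05,
        5.62388857e-03, -1.24603721e-05]), 'ee_pos': array([ 0.16087311, -0.55143618,  0.25547777]), 'eef_rot': array([-3.13974873e+00, -1.52352821e-04,  2.83820015e-01]), 'contact_force': array([ 0.45800288,  0.75920332, -0.2201641 ]), 'wrist_torque': array([-0.00180314,  0.03934582,  0.01223283]), 'opening': 0.08529420581236455}
```

View pics/scene0.png

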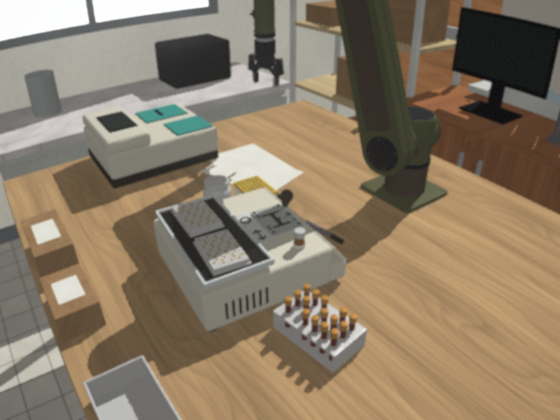

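View pics/top0.png

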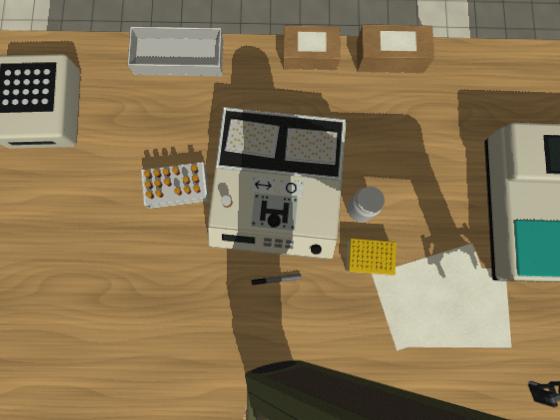

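```bash
cat > h.py <<'E'
import numpy as np, cv2
from scipy.spatial.transform import Rotation as R
from workcell import *
def ray(n,uv):
    c=camera_info(n);K=c['camera_matrix']
    d=np.array([(uv[0]-K[0,2])/K[0,0],(uv[1]-K[1,2])/K[1,1]])
    s=d.copy()
    for _ in range(20): s=d/(1+c['k1']*(s@s))
    v=np.r_[s,1.]
    if n=='wrist':
        o=observe();T=np.eye(4);T[:3,:3]=R.from_euler('xyz',o['eef_rot']).as_matrix();T[:3,3]=o['ee_pos'];T=T@c['T_tool_cam']
        return T[:3,3],T[:3,:3]@v
    return np.array(c['xyz']),R.from_euler('xyz',c['attitude']).as_matrix()@v
def onz(n,uv,z):
    p,v=ray(n,uv);return p+v*(z-p[2])/v[2]
def proj(n,P):
    c=camera_info(n);K=c['camera_matrix']
    if n=='wrist':
        o=observe();T=np.eye(4);T[:3,:3]=R.from_euler('xyz',o['eef_rot']).as_matrix();T[:3,3]=o['ee_pos'];T=T@c['T_tool_cam'];p,Rm=T[:3,3],T[:3,:3]
    else: p,Rm=np.array(c['xyz']),R.from_euler('xyz',c['attitude']).as_matrix()
    q=Rm.T@(np.asarray(P)-p);s=q[:2]/q[2];s=s*(1+c['k1']*(s@s));return K[:2,:2]@s+K[:2,2]
E
python3 - <<'E'
import cv2
a=cv2.imread('pics/top0.png')[100:265,200:355];cv2.imwrite('pics/topz.png',cv2.resize(a,None,fx=3.6,fy=3.6,interpolation=cv2.INTER_CUBIC))
a=cv2.imread('pics/scene0.png')[170:300,150:350];cv2.imwrite('pics/scenez.png',cv2.resize(a,None,fx=4,fy=4,interpolation=cv2.INTER_CUBIC))
E
```

```text
(no output)
```

View pics/topz.png

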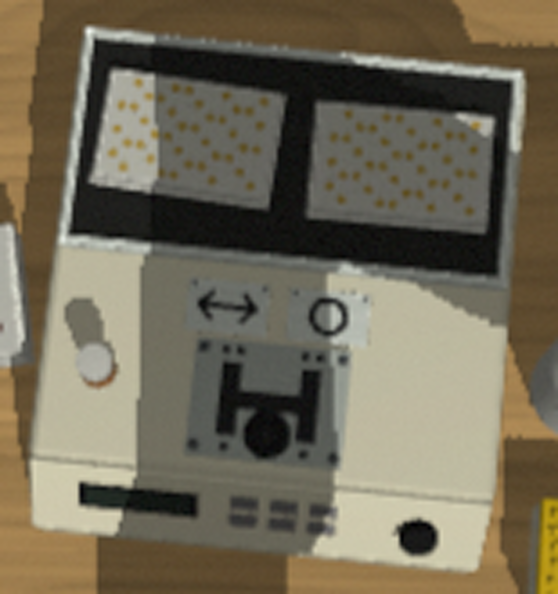

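View pics/scenez.png

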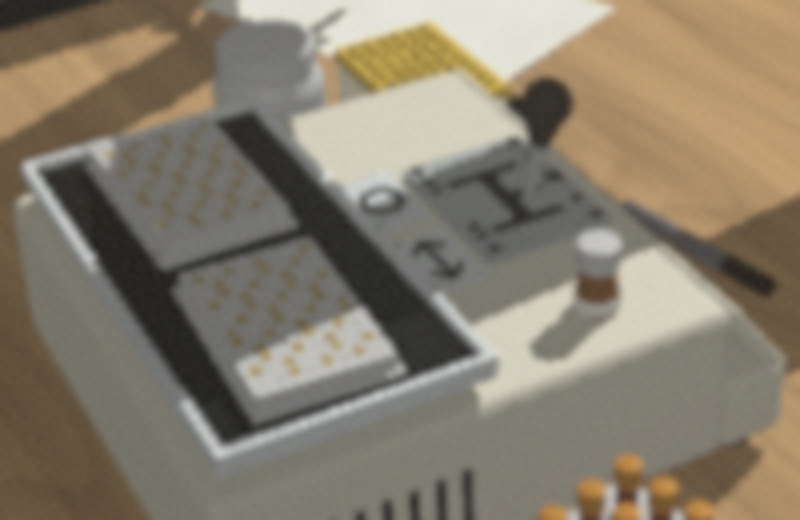

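Arrow plate is on the left (+y) at top px (263,185), ring at (291,188); knob at about (274,221); vial left at (227,201).

Run:
```python
from h import *
f=lambda u,v:(200+u/3.6-.4,100+v/3.6-.4)
A=onz('top',f(227,306),.117);B=onz('top',f(329,317),.117)
d=(A-B)[:2];print(A,B,np.linalg.norm(d));y=d/np.linalg.norm(d);x=np.array([y[1],-y[0]])
yaw=np.arctan2(x[1],x[0]);G=(A+B)[:2]/2-.066*x;print('yaw',yaw,'gate',G)
c=np.array([onz('top',f(*p),.121)[:2] for p in [(200,345),(348,358),(337,460),(190,446)]])
print('gate by corners',c.mean(0), np.arctan2(*(c[0]-c[3]+c[1]-c[2])[::-1]))
K=onz('top',f(267,433),.173)[:2];print('knob',K,G-.036*x)
p1,v1=ray('top',f(267,433));p2,v2=ray('scene',(150+547/4,170+108/4))
s=np.linalg.lstsq(np.c_[v1,-v2],p2-p1,rcond=None)[0];print(p1+s[0]*v1,p2+s[1]*v2)
```

```text
[0.60549665 0.07092999 0.117     ] [ 0.59855797 -0.00154253  0.117     ] 0.07280392444938506
yaw -0.09545129234162675 gate [0.53632774 0.04098395]
gate by corners [0.53619128 0.04038674] -0.08858399488441104
knob [0.50654853 0.04139414] [0.50049161 0.04441498]
[0.50651832 0.04139437 0.17320457] [0.50435425 0.04324289 0.17288293]
```

```bash
python3 -m inch '[{"x":42,"y":-27,"rz":0.05,"gripper":-1},{"x":84,"y":-54,"rz":0.1,"gripper":-1},{"x":125,"y":-81,"rz":0.15,"gripper":-1},{"x":167,"y":-108,"rz":0.2,"gripper":-1},{"x":209,"y":-135,"rz":0.25,"gripper":-1},{"x":250,"y":-162,"rz":0.3,"gripper":-1},{"x":292,"y":-188,"rz":0.35,"gripper":-1},{"x":334,"y":-215,"rz":0.376,"gripper":-1}]' 40
```

```text
invalid input
```

```bash
python3 -m inch '[{"rx":0,"ry":0,"rz":0.05,"x":42,"y":-27,"z":0,"gripper":-1},{"rx":0,"ry":0,"rz":0.1,"x":84,"y":-54,"z":0,"gripper":-1},{"rx":0,"ry":0,"rz":0.15,"x":125,"y":-81,"z":0,"gripper":-1},{"rx":0,"ry":0,"rz":0.2,"x":167,"y":-108,"z":0,"gripper":-1},{"rx":0,"ry":0,"rz":0.25,"x":209,"y":-135,"z":0,"gripper":-1},{"rx":0,"ry":0,"rz":0.3,"x":250,"y":-162,"z":0,"gripper":-1},{"rx":0,"ry":0,"rz":0.35,"x":292,"y":-188,"z":0,"gripper":-1},{"rx":0,"ry":0,"rz":0.376,"x":334,"y":-215,"z":0,"gripper":-1}]' 40
```

```text
clock: 1.1
ee_pos: [0.422, -0.2501, 0.2557]
eef_rot: [-3.14, 0.001, -0.093]
contact_force: [0.1, -0.5, 0.1]
opening: 0.0002
```

```bash
python3 -m inch '[{"rx":0,"ry":0,"rz":0,"x":1,"y":-40,"z":0,"gripper":-1},{"rx":0,"ry":0,"rz":0,"x":2,"y":-85,"z":0,"gripper":-1},{"rx":0,"ry":0,"rz":0,"x":3,"y":-130,"z":0,"gripper":-1},{"rx":0,"ry":0,"rz":0,"x":4,"y":-175,"z":0,"gripper":-1},{"rx":0,"ry":0,"rz":0,"x":5,"y":-220,"z":0,"gripper":-1},{"rx":0,"ry":0,"rz":0,"x":6,"y":-265,"z":0,"gripper":-1},{"rx":0,"ry":0,"rz":0,"x":7,"y":-300,"z":0,"gripper":-1},{"rx":0,"ry":0,"rz":0,"x":7,"y":-300,"z":0,"gripper":-1}]'
python3 - <<'E'
from h import *
o=observe();print(o['ee_pos'],o['eef_rot'])
cv2.imwrite('pics/w1.png',read_camera('wrist'))
G=np.array([.5362,.0405]);a=-.092;x=np.array([np.cos(a),np.sin(a)]);y=np.array([-x[1],x[0]])
for n,s in dict(knob=(-.036,0,.173),arr=(.066,.036,.117),ring=(.066,-.036,.117),g1=(.042,.055,.121),g2=(-.042,-.055,.121)).items():
    print(n,proj('wrist',np.r_[G+s[0]*x+s[1]*y,s[2]]))
print('tip',proj('wrist',o['ee_pos']+[0,0,-.025]))
E
```

```text
clock: 2.1
ee_pos: [0.4567, 0.0499, 0.2559]
eef_rot: [-3.139, 0.002, -0.09]
contact_force: [0.4, -0.6, 0.1]
opening: 0.0002
[0.45672123 0.04994281 0.25589178] [-3.13924385e+00  1.67518403e-03 -8.96137588e-02]
knob [282.55386423 162.87383256]
arr [234.72747341  17.2563782 ]
ring [330.52609467  17.39676505]
g1 [210.30672894  51.45551439]
g2 [347.67661506 162.76628815]
tip [278.86186074 261.04039347]
```

View pics/w1.png

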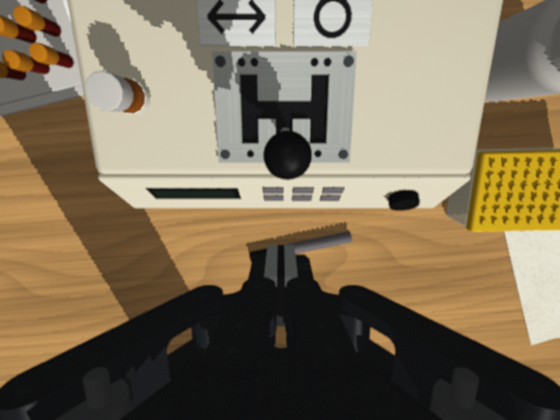

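Run:
```python
from h import *
for n,p,z in [('knob',(288,155),.174),('arr',(236.5,16),.117),('ring',(332,16),.117),('g bl',(217,52),.121),('g br',(354,52),.121),('g fr',(353,161),.121),('g fl',(218,161),.121),('vial',(110,92),.16)]:
    print(n,onz('wrist',p,z))
```

```text
knob [0.50529085 0.0397694  0.174     ]
arr [0.60592577 0.06884894 0.117     ]
ring [ 0.59942282 -0.00254986  0.117     ]
g bl [0.58226392 0.08639329 0.121     ]
g br [ 0.57280557 -0.01752653  0.121     ]
g fr [ 0.49039249 -0.0148865   0.121     ]
g fl [0.50059664 0.09783664 0.121     ]
vial [0.55560243 0.15396293 0.16      ]
```

```bash
python3 -m inch '[{"rx":0,"ry":0,"rz":0,"x":0,"y":3,"z":30,"gripper":-1},{"rx":0,"ry":0,"rz":0,"x":0,"y":5,"z":60,"gripper":-1},{"rx":0,"ry":0,"rz":0,"x":0,"y":5,"z":78,"gripper":-1},{"rx":0,"ry":0,"rz":0,"x":0,"y":5,"z":78,"gripper":-1}]'
python3 -m inch '[{"rx":0,"ry":0,"rz":0,"x":8,"y":0,"z":0,"gripper":-1},{"rx":0,"ry":0,"rz":0,"x":16,"y":0,"z":0,"gripper":-1},{"rx":0,"ry":0,"rz":0,"x":23,"y":0,"z":0,"gripper":-1},{"rx":0,"ry":0,"rz":0,"x":30,"y":0,"z":0,"gripper":-1},{"rx":0,"ry":0,"rz":0,"x":36,"y":0,"z":0,"gripper":-1},{"rx":0,"ry":0,"rz":0,"x":41,"y":0,"z":0,"gripper":-1},{"rx":0,"ry":0,"rz":0,"x":44,"y":0,"z":0,"gripper":-1}]'
```

```text
clock: 2.65
ee_pos: [0.4545, 0.0427, 0.1765]
eef_rot: [-3.141, 0.006, -0.092]
contact_force: [0.5, 0.1, -0.3]
opening: -0.0004
clock: 3.52
ee_pos: [0.4986, 0.0387, 0.1762]
eef_rot: [-3.141, 0.006, -0.092]
contact_force: [-3.3, 0.5, 2.3]
opening: -0.0001
```

Run:
```python
from h import *
cv2.imwrite('pics/w2.png',read_camera('wrist'))
a=read_camera('scene')[170:300,150:350];cv2.imwrite('pics/s2.png',cv2.resize(a,None,fx=4,fy=4,interpolation=cv2.INTER_CUBIC))
```

```text
(no output)
```

View pics/w2.png

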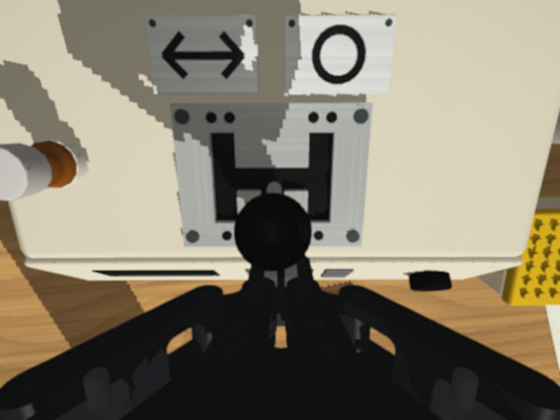

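View pics/s2.png

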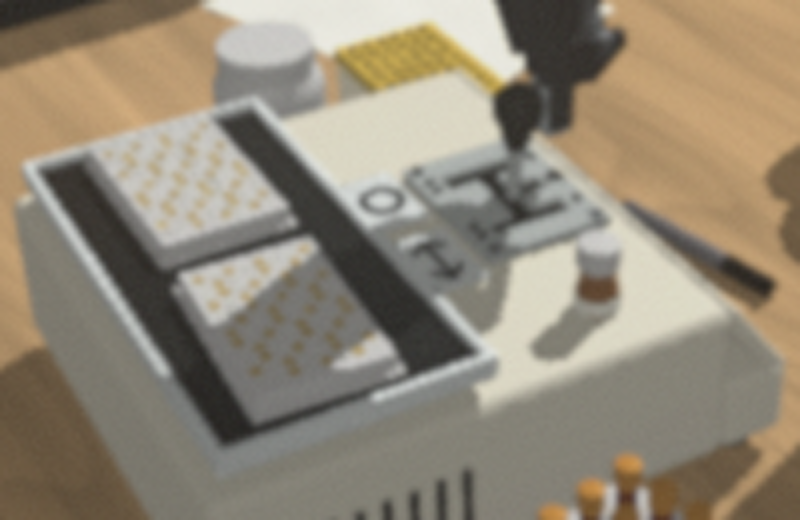

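Finger is behind the knob (knob at px (273,231) in the wrist view), the stem moving up toward the channel.

```bash
cat >> h.py <<'E'
G=np.array([.5367,.039]);_a=-.0915;X=np.array([np.cos(_a),np.sin(_a)]);Y=np.array([-X[1],X[0]])
def sh(p): q=np.asarray(p)[:2]-G;return np.round(1000*np.array([q@X,q@Y]),1)
E
python3 - <<'E'
from h import *
print('knob',sh(onz('wrist',(273,231),.177)),'tcp',sh(observe()['ee_pos']),observe()['contact_force'])
E
```

```text
knob [-11.9  -0.3] tcp [-37.7  -3.8] [-1.88063295 -0.16354471  0.33309172]
```

```bash
python3 -m inch '[{"rx":0,"ry":0,"rz":0,"x":4,"y":0,"z":0,"gripper":-1},{"rx":0,"ry":0,"rz":0,"x":8,"y":0,"z":0,"gripper":-1},{"rx":0,"ry":0,"rz":0,"x":11,"y":0,"z":0,"gripper":-1},{"rx":0,"ry":0,"rz":0,"x":12,"y":0,"z":0,"gripper":-1}]'; python3 -m inch '[{"rx":0,"ry":0,"rz":0,"x":1,"y":0,"z":0,"gripper":-1},{"rx":0,"ry":0,"rz":0,"x":1.5,"y":0,"z":0,"gripper":-1}]'
python3 - <<'E'
from h import *
cv2.imwrite('pics/w3.png',read_camera('wrist'));print(sh(observe()['ee_pos']))
E
```

```text
clock: 4.12
ee_pos: [0.5111, 0.0376, 0.1762]
eef_rot: [-3.141, 0.005, -0.092]
contact_force: [-2.1, -0.3, 1.6]
opening: 0.0003
clock: 4.38
ee_pos: [0.5127, 0.0374, 0.1762]
eef_rot: [-3.141, 0.005, -0.092]
contact_force: [-2.4, -0.1, 1.1]
opening: 0.0003
[-23.7  -3.8]
```

View pics/w3.png

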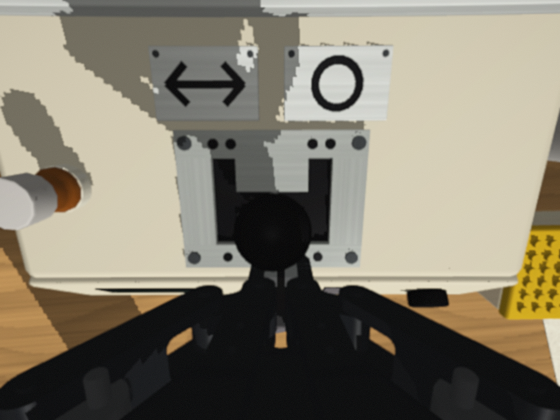

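```bash
python3 -m inch '[{"rx":0,"ry":0,"rz":0,"x":1,"y":0,"z":0,"gripper":-1},{"rx":0,"ry":0,"rz":0,"x":1.5,"y":0,"z":0,"gripper":-1}]'; python3 -m inch '[{"rx":0,"ry":0,"rz":0,"x":0.7,"y":0,"z":0,"gripper":-1},{"rx":0,"ry":0,"rz":0,"x":1,"y":0,"z":0,"gripper":-1}]'
```

```text
clock: 4.68
ee_pos: [0.5138, 0.0373, 0.1761]
eef_rot: [-3.141, 0.006, -0.092]
contact_force: [-3.5, 1.0, 2.7]
opening: -0.0001
clock: 4.92
ee_pos: [0.514, 0.0373, 0.176]
eef_rot: [-3.141, 0.008, -0.092]
contact_force: [-4.9, 1.2, 3.9]
opening: 0.0003
```

```bash
python3 -m inch '[{"rx":0,"ry":0,"rz":0,"x":-10,"y":0,"z":0,"gripper":-1},{"rx":0,"ry":0,"rz":0,"x":-20,"y":2,"z":0,"gripper":-1},{"rx":0,"ry":0,"rz":0,"x":-20,"y":22,"z":0,"gripper":-1},{"rx":0,"ry":0,"rz":0,"x":-20,"y":42,"z":0,"gripper":-1},{"rx":0,"ry":0,"rz":0,"x":-10,"y":44,"z":0,"gripper":-1},{"rx":0,"ry":0,"rz":0,"x":10,"y":44,"z":0,"gripper":-1},{"rx":0,"ry":0,"rz":0,"x":24,"y":44,"z":1,"gripper":-1},{"rx":0,"ry":0,"rz":0,"x":24,"y":44,"z":2,"gripper":-1}]'
python3 - <<'E'
from h import *
print(sh(observe()['ee_pos']));cv2.imwrite('pics/w4.png',read_camera('wrist'))
E
```

```text
clock: 5.92
ee_pos: [0.5353, -0.0086, 0.1737]
eef_rot: [-3.141, 0.006, -0.092]
contact_force: [-0.7, 0.2, 1.3]
opening: -0.0
[  3.  -47.5]
```

View pics/w4.png

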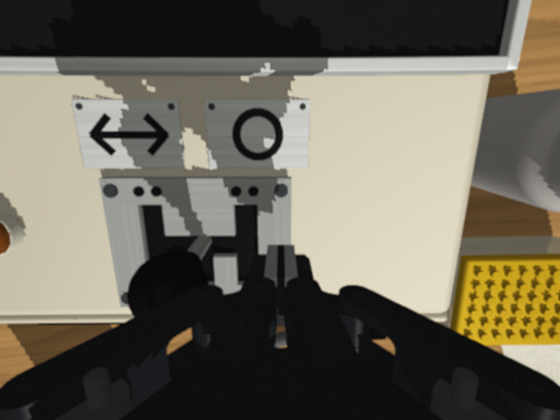

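Run:
```python
from h import *
for x,y in [(4,0),(4,4),(0,0),(-12,0)]: print(x,y,proj('wrist',np.r_[G+(x*X+y*Y)/1000,.177]))
print(sh(onz('wrist',(168,287),.177)))
```

```text
4 0 [169.64418145 285.3990439 ]
4 4 [160.18984828 285.42773675]
0 0 [170.56292588 293.73720467]
-12 0 [173.21413656 317.95731147]
[3.2 0.8]
```

Knob at (168,287) px = shaker (+3, +1) mm: it sits in the channel. Push it in +y.

```bash
python3 -m inch '[{"rx":0,"ry":0,"rz":0,"x":-1,"y":-8,"z":0,"gripper":-1},{"rx":0,"ry":0,"rz":0,"x":-1,"y":-16,"z":0,"gripper":-1},{"rx":0,"ry":0,"rz":0,"x":-1,"y":-23,"z":1,"gripper":-1},{"rx":0,"ry":0,"rz":0,"x":-1,"y":-30,"z":1,"gripper":-1},{"rx":0,"ry":0,"rz":0,"x":-1,"y":-36,"z":2,"gripper":-1},{"rx":0,"ry":0,"rz":0,"x":-1,"y":-42,"z":3,"gripper":-1},{"rx":0,"ry":0,"rz":0,"x":-1,"y":-46,"z":3,"gripper":-1}]'
python3 - <<'E'
from h import *
o=observe();print(sh(o['ee_pos']),o['contact_force']);cv2.imwrite('pics/w5.png',read_camera('wrist'))
E
```

```text
clock: 6.85
ee_pos: [0.537, 0.0381, 0.1718]
eef_rot: [-3.141, 0.007, -0.091]
contact_force: [-2.6, -1.5, 7.6]
opening: 0.0001
[ 0.3 -0.8] [-2.59527186 -1.49018947  7.62260001]
```

View pics/w5.png

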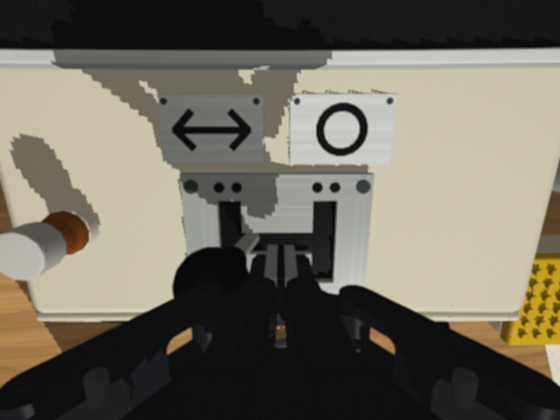

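Run:
```python
from h import *
print(sh(onz('wrist',(209,282),.174)))
a=read_camera('scene')[170:300,150:350];cv2.imwrite('pics/s5.png',cv2.resize(a,None,fx=4,fy=4,interpolation=cv2.INTER_CUBIC))
```

```text
[ 3.5 30.7]
```

View pics/s5.png

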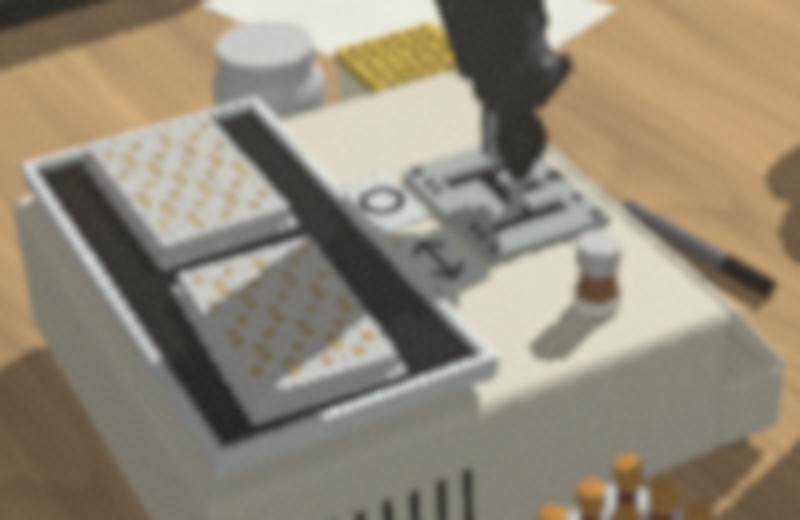

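```bash
python3 -m inch '[{"rx":0,"ry":0,"rz":0,"x":-2,"y":-3,"z":-1,"gripper":-1},{"rx":0,"ry":0,"rz":0,"x":-3,"y":-6,"z":-1,"gripper":-1},{"rx":0,"ry":0,"rz":0,"x":-4,"y":-9,"z":-1,"gripper":-1},{"rx":0,"ry":0,"rz":0,"x":-4,"y":-11,"z":-1,"gripper":-1}]'
python3 - <<'E'
from h import *
o=observe();print(sh(o['ee_pos']),o['contact_force']);cv2.imwrite('pics/w6.png',read_camera('wrist'))
E
```

```text
clock: 7.45
ee_pos: [0.5339, 0.0501, 0.1725]
eef_rot: [-3.14, 0.008, -0.091]
contact_force: [1.2, -1.6, -0.8]
opening: 0.0001
[-3.8 10.8] [ 1.19124363 -1.62292155 -0.76885024]
```

View pics/w6.png

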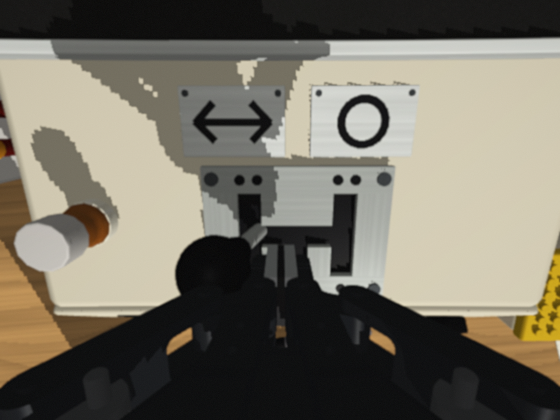

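```bash
python3 -m inch '[{"rx":0,"ry":0,"rz":0,"x":0,"y":-2,"z":0,"gripper":-1},{"rx":0,"ry":0,"rz":0,"x":0,"y":-3.5,"z":0,"gripper":-1}]'
python3 - <<'E'
from h import *
o=observe();print(sh(o['ee_pos']),o['contact_force']);cv2.imwrite('pics/w7.png',read_camera('wrist'))
print(sh(onz('wrist',(213,269),.171)))
E
```

```text
clock: 7.75
ee_pos: [0.534, 0.0538, 0.1723]
eef_rot: [-3.14, 0.009, -0.091]
contact_force: [0.1, -2.7, -0.8]
opening: 0.0
[-4.  14.5] [ 0.14701891 -2.66296138 -0.77643414]
[ 3.4 44.5]
```

View pics/w7.png

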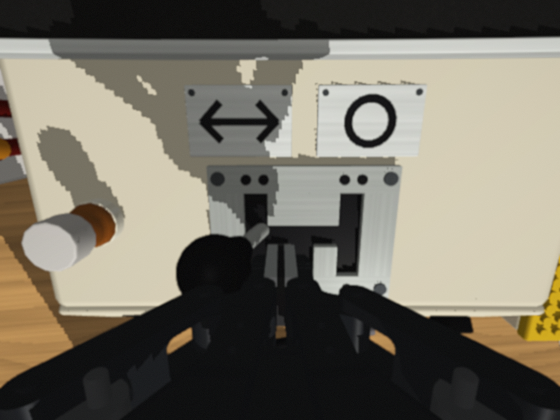

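```bash
python3 -m inch '[{"rx":0,"ry":0,"rz":0,"x":0,"y":10,"z":0,"gripper":-1},{"rx":0,"ry":0,"rz":0,"x":10,"y":14,"z":0,"gripper":-1},{"rx":0,"ry":0,"rz":0,"x":32,"y":14,"z":0,"gripper":-1},{"rx":0,"ry":0,"rz":0,"x":48,"y":12,"z":0,"gripper":-1},{"rx":0,"ry":0,"rz":0,"x":50,"y":0,"z":0,"gripper":-1},{"rx":0,"ry":0,"rz":0,"x":50,"y":-18,"z":0,"gripper":-1},{"rx":0,"ry":0,"rz":0,"x":50,"y":-30,"z":0,"gripper":-1},{"rx":0,"ry":0,"rz":0,"x":50,"y":-31,"z":1,"gripper":-1}]'
python3 - <<'E'
from h import *
o=observe();print(sh(o['ee_pos']),o['contact_force']);
a=read_camera('scene')[170:300,150:350];cv2.imwrite('pics/s8.png',cv2.resize(a,None,fx=4,fy=4,interpolation=cv2.INTER_CUBIC))
a=read_camera('top')[100:265,200:355];cv2.imwrite('pics/t8.png',cv2.resize(a,None,fx=3.6,fy=3.6,interpolation=cv2.INTER_CUBIC))
E
```

```text
clock: 8.8
ee_pos: [0.5861, 0.0819, 0.1709]
eef_rot: [-3.14, 0.009, -0.089]
contact_force: [0.7, -0.3, -0.6]
opening: -0.0001
[45.3 47.2] [ 0.65179785 -0.27541855 -0.57498536]
```

View pics/s8.png

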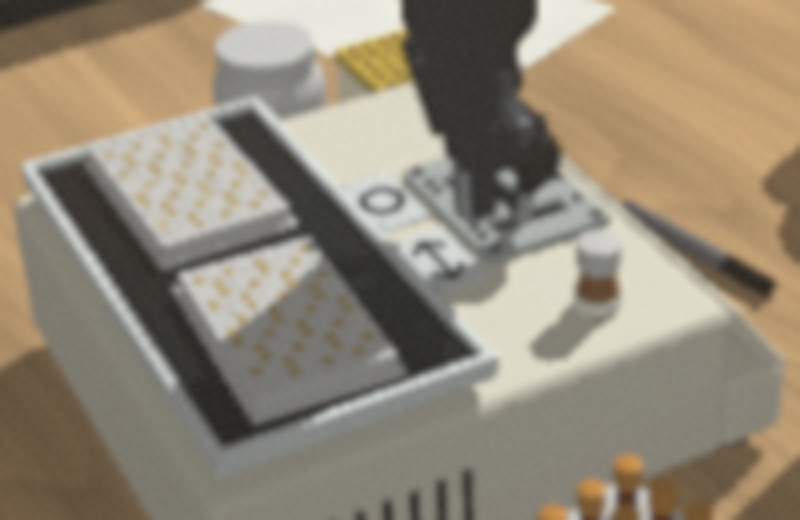

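View pics/t8.png

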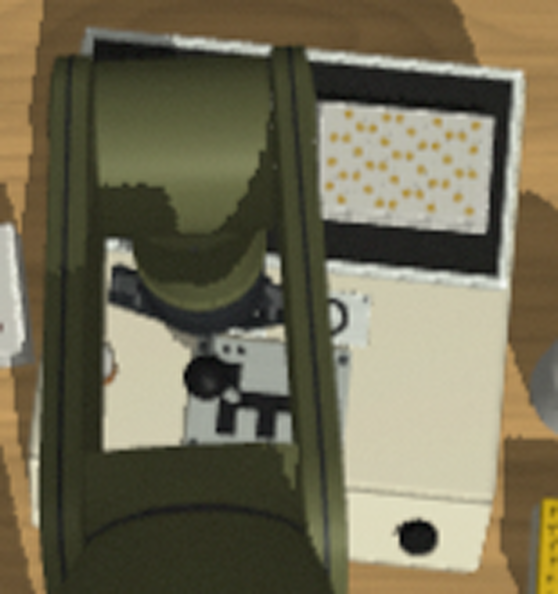

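```bash
python3 -m inch '[{"rx":0,"ry":0,"rz":0,"x":-8,"y":1,"z":0,"gripper":-1},{"rx":0,"ry":0,"rz":0,"x":-15,"y":2,"z":0,"gripper":-1},{"rx":0,"ry":0,"rz":0,"x":-22,"y":2,"z":0,"gripper":-1},{"rx":0,"ry":0,"rz":0,"x":-29,"y":2,"z":1,"gripper":-1},{"rx":0,"ry":0,"rz":0,"x":-36,"y":2,"z":2,"gripper":-1},{"rx":0,"ry":0,"rz":0,"x":-42,"y":2,"z":3,"gripper":-1},{"rx":0,"ry":0,"rz":0,"x":-47,"y":2,"z":3,"gripper":-1}]'
python3 - <<'E'
from h import *
o=observe();print(sh(o['ee_pos']),o['contact_force']);
E
```

```text
clock: 9.78
ee_pos: [0.5384, 0.083, 0.168]
eef_rot: [-3.141, 0.01, -0.089]
contact_force: [2.4, -1.5, -1.1]
opening: -0.0
[-2.3 43.9] [ 2.3625875  -1.47744702 -1.13912813]
```

```bash
python3 -m inch '[{"rx":0,"ry":0,"rz":0,"x":-2,"y":0,"z":0,"gripper":-1},{"rx":0,"ry":0,"rz":0,"x":-4,"y":0,"z":0,"gripper":-1},{"rx":0,"ry":0,"rz":0,"x":-5.5,"y":0,"z":0,"gripper":-1}]';python3 -m inch '[{"rx":0,"ry":0,"rz":0,"x":-1,"y":0,"z":0,"gripper":-1},{"rx":0,"ry":0,"rz":0,"x":-1.5,"y":0,"z":0,"gripper":-1}]'
python3 - <<'E'
from h import *
o=observe();print(sh(o['ee_pos']),o['contact_force']);
E
```

```text
clock: 10.15
ee_pos: [0.5329, 0.0834, 0.1678]
eef_rot: [-3.141, 0.01, -0.089]
contact_force: [2.4, -0.8, -1.8]
opening: 0.0001
clock: 10.4
ee_pos: [0.5324, 0.0834, 0.1679]
eef_rot: [-3.141, 0.008, -0.089]
contact_force: [5.0, -1.3, -4.2]
opening: 0.0002
[-8.4 43.9] [ 5.03198196 -1.25271387 -4.18699785]
```

```bash
python3 -m inch '[{"rx":0,"ry":0,"rz":0,"x":-1.5,"y":0,"z":0,"gripper":-1},{"rx":0,"ry":0,"rz":0,"x":-2,"y":0,"z":0,"gripper":-1}]';python3 -m inch '[{"rx":0,"ry":0,"rz":0,"x":8,"y":0,"z":0,"gripper":-1},{"rx":0,"ry":0,"rz":0,"x":22,"y":0,"z":0,"gripper":-1},{"rx":0,"ry":0,"rz":0,"x":22,"y":0,"z":-20,"gripper":-1},{"rx":0,"ry":0,"rz":0,"x":22,"y":0,"z":-60,"gripper":-1},{"rx":0,"ry":0,"rz":0,"x":22,"y":0,"z":-100,"gripper":-1},{"rx":0,"ry":0,"rz":0,"x":0,"y":40,"z":-110,"gripper":-1},{"rx":0,"ry":0,"rz":0,"x":-40,"y":70,"z":-110,"gripper":-1},{"rx":0,"ry":0,"rz":0,"x":-60,"y":80,"z":-110,"gripper":-1}]'
python3 - <<'E'
from h import *
cv2.imwrite('pics/w9.png',read_camera('wrist'))
a=read_camera('scene')[170:300,150:350];cv2.imwrite('pics/s9.png',cv2.resize(a,None,fx=4,fy=4,interpolation=cv2.INTER_CUBIC))
o=observe();print(sh(o['ee_pos']),o['contact_force'])
print(proj('wrist',np.r_[G+(-35*X+44*Y)/1000,.167]))
E
```

```text
clock: 10.65
ee_pos: [0.5321, 0.0834, 0.168]
eef_rot: [-3.141, 0.005, -0.089]
contact_force: [6.7, -2.1, -5.3]
opening: -0.0002
clock: 11.65
ee_pos: [0.4636, 0.0079, 0.2784]
eef_rot: [-3.141, 0.006, -0.091]
contact_force: [1.5, 0.7, 0.2]
opening: 0.0
[-70.3 -37.3] [ 0.45032226  1.16233171 -0.75348869]
[174.67082466 168.98922937]
```

View pics/w9.png

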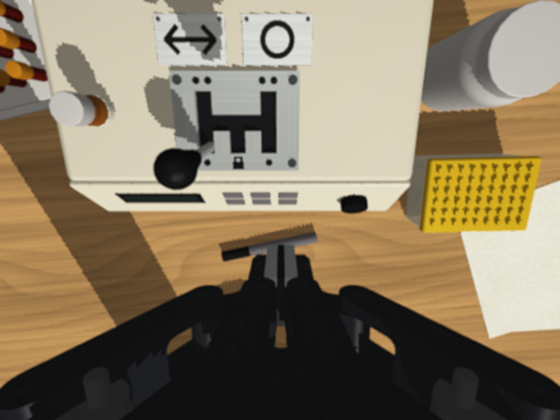

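View pics/s9.png

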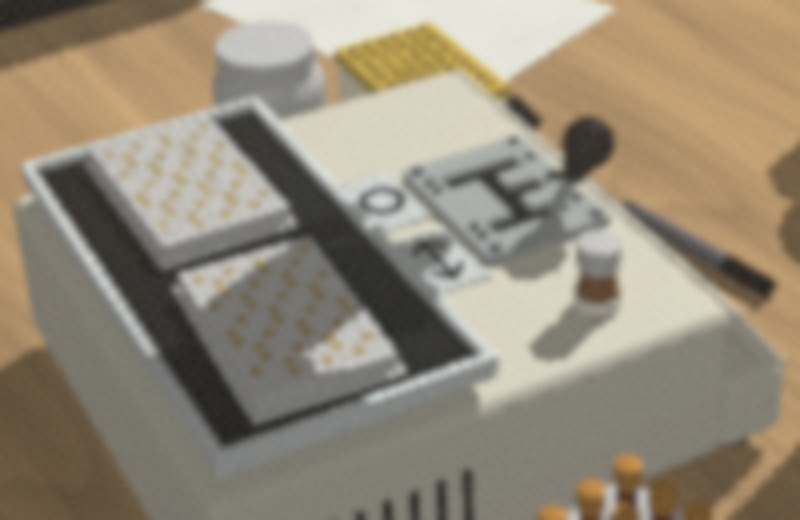

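Knob seen at (177,169), predicted fully-home position (175,169); vial, plates, marker, jar and boxes unmoved, arm clear.

```bash
python3 -c "
from workcell import finish_job;print(finish_job())"
```

```text
the job is handed in; nothing more can be done
None
```

I pushed the gear lever into the front (slow) slot of the left column, the one with the double-headed arrow plate behind it, and handed the job in. No verdict was reported.

With the gripper shut, I pushed the knob back out of park until the stem met the channel's back edge. Then I pushed it left to the outer column and forward until it met the firm stop, at about 7 N. The fingers never closed around the knob. I finished at about 12 s of the 48 s allowed.

- **Lever position:** after backing away, the knob showed at pixel (177,169) in the wrist picture. A fully home knob would be at (175,169), about 1–2 mm off and within the calibration error.
- **Rest of the scene:** in the last wrist and scene pictures nothing else looked moved, though I did not measure the other objects. The arm stood clear of everything, with about 1.5 N left on the force sensor, close to its unloaded reading.
- **Disagreements:** the first gate and knob positions from the fixed cameras were 2–6 mm off the wrist camera's. I used the wrist values, and the stops came where those predicted. The wrist sensor also read 7.6 N upwards during the sideways push. I did not find the cause, and it went away after I shifted the tool 4 mm forward and 1 mm up.

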